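# Make up two polishing kits

### The arm

A 7-joint arm with a two-finger parallel gripper is mounted at the origin on a cart in front of the work surface, level with it; the furniture and walls round the work are solid. World frame = base frame: x ahead of the robot, y to its left, z up, the work surface at z = 0. Lengths are in mm, angles in rad, forces in N, time in s.
With the tool pointing down it reaches from about 400 to 875 mm from the base axis. Payload 4.4 kg.
Tool frame: the origin (TCP) lies at the centre of the arm's flange, where the gripper is bolted on; the fingertips stand 173 mm ahead of it and the grasp point (between the pads) lies 155 mm ahead of it; z points along the fingers, y is the direction in which the jaws open and shut (so a half turn about z gives the same grasp; the last joint's range is limited). The gripper opens to 85 mm and grips with 20 to 120 N. Pads are 22 mm wide; open, the fingers measure 114 mm over their backs; the gripper's body (76 mm by 85 mm) begins 54 mm behind the grasp point. The pads swing forward as they close: fully open they stand 13 mm farther back than shut.
Start: joints at [-1.282, 0.628, 0.038, 1.517, -0.027, 0.996, -0.02], TCP at [225.794, 609.535, 404.713] pointing down, gripper open.
Joint ranges: [-3.06, 3.06], [-0.37, 2.12], [-1.25, 1.32], [0.18, 2.47], [-1.1, 4.24], [0.23, 1.98], [-2.94, 2.94]. Speed limits (rad/s): [2.57, 2.57, 3.14, 3.14, 3.14, 3.14, 3.14].

### API

Orientations are given as [roll, pitch, yaw] about the fixed x, y, z axes, in that order (R = Rz(yaw) Ry(pitch) Rx(roll)).
In Python, from cell import * gives the robot as it stands. The module is installed in compiled form; this text tells all that it offers.
- The arm moves only by the shell command python3 -m jog 'ROWS'. ROWS is JSON, one flat list of numbers, 5 for each row, row after row: the shift along the tool's x, y, z in mm, then the turn about the tool's z in degrees, then the finger opening in mm, from 0 to 85.4. A call has 1 to 20 rows; each row is the pose to reach, as a shift and turn from the pose commanded when the call began, along the tool's axes at that moment; what a row does not reach only later rows make up. A row lasts 1/12 s, in which the tool goes at most 41.7 mm and 7.16 degrees, less where a joint would pass 70% of its speed; a pose out of reach is approached as far as the arm can. A call with a gripper value outside its range is refused whole. The fingers move at their own pace and stop on an object; the grip force is fixed at half the most. Time passes only in rows, so rows that repeat a pose let the fingers close. It gives the time, the measured TCP pose, the force and the opening at its end, in the units of the state.
- read_state(): the state, without advancing time (a new reading comes with each control period).
- get_image(name): name is "scene" or "top"; returns (picture, depth): 480x640x3 uint8, blue, green, red; 480x640 float32, mm along the optical axis (not along the pixel's ray), 0 where there is no reading.
- camera_params(name): a dict with "K" (3x3 intrinsics, pixels), "dist_coeffs" ([k1, k2, p1, p2, k3] as OpenCV has them; the pictures are not rectified), "T" (4x4, takes a point from camera to world coordinates). Camera axes: x right, y up, looking along -z (the intrinsics and any distortion apply to the point x, -y, -z); pixel columns grow to the right and rows downward; lengths in mm; the calibration is good to about 2 mm. A picture is of the moment at which its call begins. camera_params takes no time and is no camera call.
- finish_job(): hands the job in, once; it reports no verdict.
The state is a dict: "clock": time; "qpos": joint angles; "qd": joint speeds; "tau": joint torques, N m; "eef_pos": TCP position; "tool_rot": TCP orientation; "force": force on the tool from outside, world axes, zero at the start; "torque": the same for the moment, N m; "width": finger opening in mm.
Only numpy, scipy, OpenCV 4.12 (cv2) and the standard library are available. Lean on these libraries where they do the work, as an engineer would, in place of code of your own. Each camera call takes 0.05 s, during which the arm holds its last target.

### The job

Make up the two polishing kits from the stock standing at the front of the bench: the blue tray gets the green specimen mount and the brown dropper bottle, the yellow tray gets the red specimen mount and the white bottle with the green cap. First lay both mounts on the black rubber pads of their trays, flat and with the polished face up; only then stand the bottles upright in the round tins of their trays, each lowered until it is felt to stand on the packing and let go there, not dropped in. Leave the black mount and the black star knob where they are.

Things in the scene. Friction and masses are not known exactly. Their poses are not given: they have to be found in the camera images.
- kit_blue: Blue kit tray, 90 (x) by 190 (y) mm, edge 10 mm high, fixed; origin at the centre of its underside, on the bench, z up. Its black rubber pad, 58 mm square, top 16 mm above the bench, is centred at y = +55 mm. Its round open tin, centred at y = -48 mm, is 72 mm wide inside, 78 mm outside, rim 62 mm above the bench. Firm grey packing fills the tin up to 20 to 45 mm below the rim.
- kit_yellow: Yellow kit tray, alike in all measures and axes to the blue one. Either tray may be the left one, turned up to 0.25 rad. The height of the packing (flat top 17 to 42 mm above the bench) differs at each start and in each tin and is not told; it does not give under light pressure.
- mount_green_c (a point): Green cylindrical resin specimen mount, 30 mm diameter, 19 mm high, about 26 g, standing flat with its polished metal face up; the point is its centre, half-way up, z up.
- mount_red_c (a point): Red specimen mount, same size as the green one; the point is its centre, half-way up.
- bottle_dropper_c (a point): Closed brown glass dropper bottle with black collar and black rubber bulb, about 70 g, 102 mm high, standing. Body 33 mm diameter up to about 60 mm height, drawing in to the 24 mm collar from 62 to 77 mm height, bulb 13 mm diameter from there to the top. The point is on its axis 51 mm above its underside, z up.
- bottle_white_c (a point): Closed white plastic bottle with a green screw cap, about 72 g, 86 mm high, 44 mm diameter, standing; the cap is 43 mm in diameter and reaches from 69 mm height to the top. The point is on its axis 43 mm above its underside, z up.
- mount_black_c (a point): Black specimen mount, same size as the green one, stays in the stock; the point is its centre.
- star_knob_c (a point): Black star-shaped clamping knob, 38 mm across, 24 mm high, stays in the stock; the point is its centre.

How it is judged (in metres and radians):
On the way, in this order (a step that is already met when the one before it is completed fails the run):
1. green mount on the blue tray's pad and red mount on the yellow tray's pad, both let go, before any bottle stands in a tin (x of mount_green_c in the frame of kit_blue between -0.015 and 0.015 m and y of mount_green_c in the frame of kit_blue between 0.04 and 0.07 m and z of mount_green_c in the frame of kit_blue between 0.018 and 0.033 m and angle between each of mount_green_c, mount_red_c's own z axis and vertical below 0.15 rad and x of mount_red_c in the frame of kit_yellow between -0.015 and 0.015 m and y of mount_red_c in the frame of kit_yellow between 0.04 and 0.07 m and z of mount_red_c in the frame of kit_yellow between 0.018 and 0.033 m and contact force between the fingers and mount_green below 0.1 N and contact force between the fingers and mount_red below 0.1 N and not ((x of bottle_dropper_c in the frame of kit_blue between -0.04 and 0.04 m and y of bottle_dropper_c in the frame of kit_blue between -0.088 and -0.008 m and z of bottle_dropper_c in the frame of kit_blue between 0 and 0.13 m and angle between bottle_dropper_c's own z axis and vertical below 0.15 rad)) and not ((x of bottle_dropper_c in the frame of kit_yellow between -0.04 and 0.04 m and y of bottle_dropper_c in the frame of kit_yellow between -0.088 and -0.008 m and z of bottle_dropper_c in the frame of kit_yellow between 0 and 0.13 m and angle between bottle_dropper_c's own z axis and vertical below 0.15 rad)) and not ((x of bottle_white_c in the frame of kit_blue between -0.04 and 0.04 m and y of bottle_white_c in the frame of kit_blue between -0.088 and -0.008 m and z of bottle_white_c in the frame of kit_blue between 0 and 0.13 m and angle between bottle_white_c's own z axis and vertical below 0.15 rad)) and not ((x of bottle_white_c in the frame of kit_yellow between -0.04 and 0.04 m and y of bottle_white_c in the frame of kit_yellow between -0.088 and -0.008 m and z of bottle_white_c in the frame of kit_yellow between 0 and 0.13 m and angle between bottle_white_c's own z axis and vertical below 0.15 rad))), for 0.2 s.
2. dropper bottle stands in the blue tray's tin and white bottle in the yellow tray's tin, let go (x of bottle_dropper_c in the frame of kit_blue between -0.021 and 0.021 m and y of bottle_dropper_c in the frame of kit_blue between -0.069 and -0.027 m and z of bottle_dropper_c in the frame of kit_blue between 0.06 and 0.1 m and angle between each of bottle_dropper_c, bottle_white_c's own z axis and vertical below 0.15 rad and x of bottle_white_c in the frame of kit_yellow between -0.021 and 0.021 m and y of bottle_white_c in the frame of kit_yellow between -0.069 and -0.027 m and z of bottle_white_c in the frame of kit_yellow between 0.052 and 0.092 m and contact force between the fingers and bottle_dropper below 0.1 N and contact force between the fingers and bottle_white below 0.1 N), for 0.2 s.
At the end, for the whole second after the job is handed in: Green and red mount within 15 mm (along tray axes) of the pad centre of the blue and the yellow tray, flat, face up; dropper bottle on the packing in the blue tray's tin, white bottle in the yellow tray's; tilts under 0.15 rad; all four released and at rest (all of step 2 and x of mount_green_c in the frame of kit_blue between -0.015 and 0.015 m and y of mount_green_c in the frame of kit_blue between 0.04 and 0.07 m and z of mount_green_c in the frame of kit_blue between 0.018 and 0.033 m and angle between each of mount_green_c, mount_red_c's own z axis and vertical below 0.15 rad and x of mount_red_c in the frame of kit_yellow between -0.015 and 0.015 m and y of mount_red_c in the frame of kit_yellow between 0.04 and 0.07 m and z of mount_red_c in the frame of kit_yellow between 0.018 and 0.033 m and contact force between the fingers and mount_green below 0.1 N and contact force between the fingers and mount_red below 0.1 N and linear speed of each of mount_green, mount_red, bottle_dropper, bottle_white below 0.02 m/s and angular speed of each of mount_green, mount_red, bottle_dropper, bottle_white below 0.3 rad/s); the robot touches nothing.
It fails at once if the dropper bottle is let fall in a tin (free fall faster than 0.6 m/s, some 18 mm) (((x of bottle_dropper_c in the frame of kit_blue between -0.04 and 0.04 m and y of bottle_dropper_c in the frame of kit_blue between -0.09 and -0.008 m) or (x of bottle_dropper_c in the frame of kit_yellow between -0.04 and 0.04 m and y of bottle_dropper_c in the frame of kit_yellow between -0.09 and -0.008 m)) and height (world z) of bottle_dropper_c below 0.16 m and linear speed of bottle_dropper above 0.6 m/s and contact force between the fingers and bottle_dropper below 0.1 N).
It fails at once if the white bottle is let fall in a tin (free fall faster than 0.6 m/s, some 18 mm) (((x of bottle_white_c in the frame of kit_blue between -0.04 and 0.04 m and y of bottle_white_c in the frame of kit_blue between -0.09 and -0.008 m) or (x of bottle_white_c in the frame of kit_yellow between -0.04 and 0.04 m and y of bottle_white_c in the frame of kit_yellow between -0.09 and -0.008 m)) and height (world z) of bottle_white_c below 0.16 m and linear speed of bottle_white above 0.6 m/s and contact force between the fingers and bottle_white below 0.1 N).
It fails at once if the black mount is shifted by more than 20 mm (distance of mount_black_c from where it was at the start of the episode above 0.02 m).
It fails at once if the star knob is shifted by more than 20 mm (distance of star_knob_c from where it was at the start of the episode above 0.02 m).
It also fails if it takes over 96 s, if anything falls off the work surface, if the arm or the gripper's body presses on something with over 40 N, if the wrist force passes 120 N, or if a joint passes its speed limit or range.

## Working session

There is one attempt and no reset: what is moved stays moved. The work goes in short steps, Python scripts to look and compute and a shell command to move; the robot and the scene stay as the last step left them, time stands still between calls to the robot, and variables do not carry over. Pictures are saved under pics/ and viewed, and the job is handed in when it is done.

```bash
mkdir -p pics
python3 - <<'E'
from cell import *
import cv2
print(read_state())
for n in("scene","top"):
    p,d=get_image(n); cv2.imwrite(f"pics/{n}0.png",p); 
    import numpy as np; np.save(f"pics/{n}0.npy",d)
    print(camera_params(n))
E
```

```text
{'clock': 0.0, 'qpos': array([-1.28179025,  0.62934306,  0.03842226,  1.51838534, -0.02698831,
        0.99627786, -0.02000851]), 'qd': array([-1.62600776e-03,  1.92074704e-03,  3.06213488e-04,  9.59195453e-05,
       -1.88520417e-03,  2.78884480e-04,  6.28234322e-04]), 'tau': array([-7.53588620e-05, -5.63398933e+01,  1.22538976e+00, -1.93444633e+01,
        1.07650782e-02,  1.03325781e-02,  7.92553010e-06]), 'eef_pos': array([225.67341796, 609.24782662, 403.78485166]), 'tool_rot': array([-3.13969665e+00,  2.33925737e-05,  2.78679999e+00]), 'force': array([ 0.17910547, -0.99429084,  0.43125738]), 'torque': array([-0.00747255, -0.03285512,  0.02005812]), 'width': 85.52022798020363}
{'K': array([[518.72427625,   0.        , 312.27943004],
       [  0.        , 518.72427625, 242.63297848],
       [  0.        ,   0.        ,   1.        ]]), 'dist_coeffs': array([-0.00241218,  0.        ,  0.        ,  0.        ,  0.        ]), 'T': array([[ 7.78479237e-01,  3.54434277e-01, -5.18021642e-01,
         7.66981427e+00],
       [-6.27239823e-01,  4.69854798e-01, -6.21133378e-01,
        -5.15501553e+02],
       [ 2.32439943e-02,  8.08463241e-01,  5.88087498e-01,
         6.14229715e+02],
       [ 0.00000000e+00,  0.00000000e+00,  0.00000000e+00,
         1.00000000e+00]])}
{'K': array([[595.86876732,   0.        , 320.1490923 ],
       [  0.        , 595.86876732, 230.90233577],
       [  0.        ,   0.        ,   1.        ]]), 'dist_coeffs': array([0.03258504, 0.        , 0.        , 0.        , 0.        ]), 'T': array([[-1.03725321e-02,  9.94992511e-01, -9.94098294e-02,
         4.07591290e+02],
       [-9.99929426e-01, -1.08968635e-02, -4.73290757e-03,
         4.31539193e+01],
       [-5.79246293e-03,  9.93537214e-02,  9.95035319e-01,
         1.22275705e+03],
       [ 0.00000000e+00,  0.00000000e+00,  0.00000000e+00,
         1.00000000e+00]])}
```

View pics/top0.png

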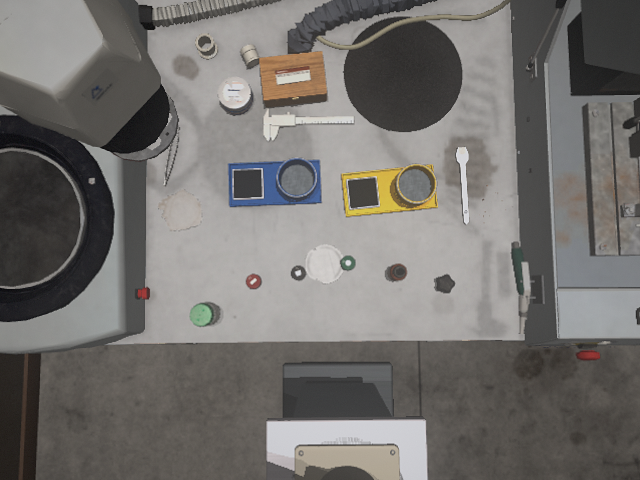

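View pics/scene0.png

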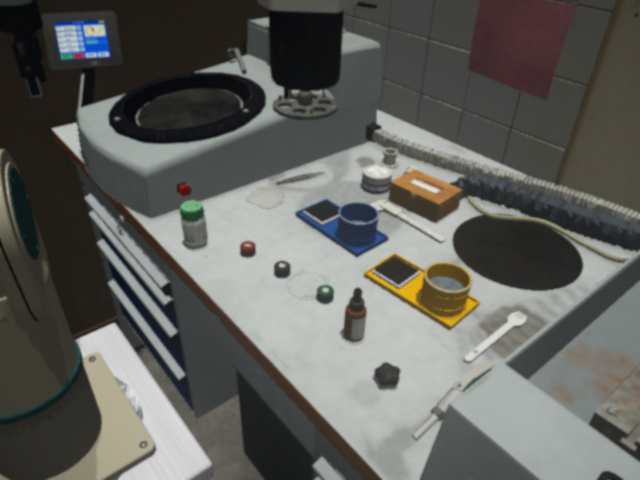

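```bash
cat > h.py <<'E'
from cell import *
import cv2, numpy as np
def cloud(name,d,px=None):
    c=camera_params(name);K=c["K"];D=c["dist_coeffs"];T=c["T"]
    px=np.array(px,float).reshape(-1,2)
    n=cv2.undistortPoints(px.reshape(-1,1,2),K,D).reshape(-1,2)
    z=np.array([d[int(round(v)),int(round(u))] for u,v in px])
    P=np.c_[n[:,0]*z,-n[:,1]*z,-z]
    return P@T[:3,:3].T+T[:3,3]
def atz(name,px,z):
    c=camera_params(name);K=c["K"];D=c["dist_coeffs"];T=c["T"]
    px=np.array(px,float).reshape(-1,2)
    n=cv2.undistortPoints(px.reshape(-1,1,2),K,D).reshape(-1,2)
    r=np.c_[n[:,0],-n[:,1],-np.ones(len(n))]@T[:3,:3].T
    s=(z-T[2,3])/r[:,2]
    return T[:3,3]+r*s[:,None]
def full(name,d):
    v,u=np.mgrid[0:480,0:640]
    return cloud(name,d,np.c_[u.ravel(),v.ravel()]).reshape(480,640,3)
E
python3 - <<'E'
from h import *
p=cv2.imread("pics/top0.png");d=np.load("pics/top0.npy")
W=full("top",d)
cv2.imwrite("pics/c1.png",cv2.resize(p[150:220,220:450],None,fx=3.4,fy=3.4,interpolation=cv2.INTER_CUBIC))
cv2.imwrite("pics/c2.png",cv2.resize(p[235:335,180:470],None,fx=2.7,fy=2.7,interpolation=cv2.INTER_CUBIC))
for u,v in [(190,190),(210,230),(450,220),(247,184),(296,181),(363,193),(415,187),(283,181),(253,282),(298,272),(347,263),(398,271),(443,284),(203,313),(130,290),(100,150),(80,230),(145,100),(20,320),(100,60),(535,200),(540,310),(620,200),(294,75),(517,265)]:
    print(u,v,W[v,u].round(0))
E
```

```text
190 190 [618. 318.   1.]
210 230 [534. 276.  -1.]
450 220 [ 550. -219.   -1.]
247 184 [627. 198.  15.]
296 181 [631.  97.  21.]
363 193 [606. -40.  13.]
415 187 [ 614. -144.   30.]
283 181 [631. 124.  21.]
253 282 [426. 185.  22.]
298 272 [445.  94.  18.]
347 263 [462.  -5.  16.]
398 271 [443. -97.  98.]
443 284 [ 418. -196.   22.]
203 313 [368. 271.  88.]
130 290 [413. 412.  81.]
100 150 [668. 449. 150.]
80 230 [524. 494. 120.]
145 100 [681. 295. 393.]
20 320 [361. 594. 125.]
100 60 [688. 311. 523.]
535 200 [ 572. -353.  116.]
540 310 [ 368. -354.  112.]
620 200 [ 565. -492.  149.]
294 75 [844.  99.  47.]
517 265 [ 452. -319.  101.]
```

View pics/c1.png

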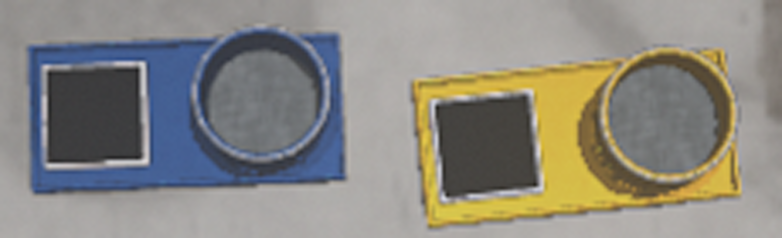

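View pics/c2.png

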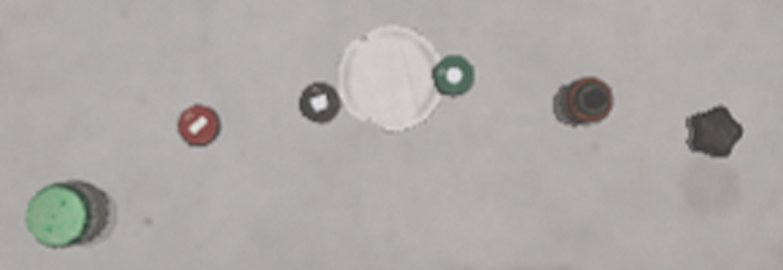

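Run:
```python
from h import *
p=cv2.imread("pics/top0.png");d=np.load("pics/top0.npy")
hsv=cv2.cvtColor(p,cv2.COLOR_BGR2HSV);g=p.max(2)
def comp(m,seed,r):
    m=m.astype(np.uint8); m2=np.zeros_like(m); u,v=seed; m2[v-r:v+r,u-r:u+r]=m[v-r:v+r,u-r:u+r]
    n,l,s,c=cv2.connectedComponentsWithStats(m2); 
    k=1+np.argmax(s[1:,4]); return l==k
H,S,V=[hsv[...,i] for i in range(3)]
for nm,seed in(("bluepad",(247,184)),("yelpad",(363,193))):
    m=comp(g<75,seed,18); v,u=np.nonzero(m); print(nm,m.sum(),u.mean(),v.mean(),cv2.minAreaRect(np.c_[u,v].astype(np.float32)),atz("top",[u.mean(),v.mean()],16).round(1))
for nm,m,seed in(("blue",(H>95)&(H<130)&(S>110),(275,183)),("yel",(H>15)&(H<35)&(S>130),(390,190))):
    m=comp(m,seed,60);v,u=np.nonzero(m);P=atz("top",np.c_[u,v],10)
    r=cv2.minAreaRect(P[:,:2].astype(np.float32));print(nm,r)
W=full("top",d)
v,u=np.mgrid[0:480,0:640]
for nm,(a,b) in(("blue tin",(296,181)),("yel tin",(415,187))):
    m=(abs(u-a)<28)&(abs(v-b)<28)&(W[...,2]>52)&(W[...,2]<72)
    P=atz("top",np.c_[u[m],v[m]],62); c=cv2.minEnclosingCircle(P[:,:2].astype(np.float32));print(nm,m.sum(),c)
    q=(abs(u-a)<9)&(abs(v-b)<9); print("packing",np.median(W[q][:,2]),W[q][:,2].std())
for nm,(a,b),z0,zt in(("red",(253,282),12,19),("blk",(298,272),12,19),("grn",(347,263),12,19),("drop",(398,271),30,0),("knob",(443,284),12,24),("white",(203,313),78,86)):
    m=(abs(u-a)<17)&(abs(v-b)<17)&(W[...,2]>z0)
    P=W[m];
    if zt: P=atz("top",np.c_[u[m],v[m]],zt)
    c=cv2.minEnclosingCircle(P[:,:2].astype(np.float32));print(nm,m.sum(),c,P.mean(0).round(1), W[m][:,2].max())
m=(abs(u-398)<17)&(abs(v-271)<17)&(W[...,2]>84);P=W[m];print("bulb",P.mean(0),m.sum(),P[:,2].max())
q=(V<0)
z=[W[240,230,2],W[240,430,2],W[300,300,2],W[140,430,2]];print("table",z)
```

```text
bluepad 730 247.0191780821918 183.53424657534248 ((247.00079345703125, 183.5199737548828), (26.938459396362305, 27.058364868164062), 87.70938873291016) [[627.5 197.9  16. ]]
yelpad 718 362.3844011142061 192.40947075208913 ((362.3780517578125, 192.40243530273438), (26.72443199157715, 26.945295333862305), 83.6598129272461) [[606.4 -38.4  16. ]]
blue ((629.3567504882812, 142.83349609375), (89.06511688232422, 186.05845642089844), 1.7311389446258545)
yel ((611.2709350585938, -93.65653228759766), (89.75581359863281, 189.3551483154297), 5.139183044433594)
blue tin 297 ((632.0692749023438, 93.98600006103516), 40.07615661621094)
packing 20.371932471852006 99.70012071223353
yel tin 302 ((616.5800170898438, -141.62506103515625), 40.16487503051758)
packing 33.40688283314171 120.57707701206834
red 174 ((435.0570373535156, 188.1705322265625), 21.645099639892578) [429.2 184.6  19. ] 1222.757047120103
blk 182 ((451.88885498046875, 92.78140258789062), 21.844097137451172) [445.1  94.1  19. ] 1222.757047120103
grn 181 ((457.74176025390625, 0.9349260926246643), 27.72810173034668) [463.7  -6.4  19. ] 1222.757047120103
drop 250 ((428.49261474609375, -37.237464904785156), 83.06417846679688) [442.7 -98.8  78. ] 1222.757047120103
knob 268 ((426.6225891113281, -203.38510131835938), 26.591150283813477) [ 419.7 -199.5   24. ] 1222.757047120103
white 417 ((372.141845703125, 278.8656921386719), 29.280319213867188) [364.2 276.4  86. ] 1222.757047120103
bulb [441.2893718  -95.69808908 149.22510998] 43 1222.757047120103
table [np.float64(2.1919532995143527), np.float64(-1.4581270305877752), np.float64(-0.19565487148224747), np.float64(-2.9692745516399555)]
```

Run:
```python
from h import *
p=cv2.imread("pics/top0.png");d=np.load("pics/top0.npy")
W=full("top",d);W[d==0]=np.nan;ok=d>0
v,u=np.mgrid[0:480,0:640]
for nm,(a,b),z0,zt in(("red",(253,282),11,19),("blk",(298,272),11,19),("grn",(347,263),11,19),("knob",(443,284),12,24),("white",(203,313),76,86),("collar",(398,271),68,77),("bulb",(398,271),88,102),("body",(398,271),45,60)):
    m=(abs(u-a)<17)&(abs(v-b)<17)&(W[...,2]>z0)
    P=atz("top",np.c_[u[m],v[m]],zt)
    c=cv2.minEnclosingCircle(P[:,:2].astype(np.float32));print(nm,m.sum(),np.round([*c[0],c[1]],1),P.mean(0).round(1), W[m][:,2].max().round(1))
s=cv2.imread("pics/scene0.png");
cv2.imwrite("pics/c3.png",cv2.resize(s[190:400,170:410],None,fx=2.8,fy=2.8,interpolation=cv2.INTER_CUBIC))
for r in ((300,325,450,500),): pass
# obstacles: highest things near work
for x in range(350,800,50):
  row=[]
  for y in range(-350,500,50):
    q=(abs(W[...,0]-x)<25)&(abs(W[...,1]-y)<25); row.append(int(np.nanmax(W[q][:,2])) if q.any() else -9)
  print(x,row)
```

```text
red 174 [429.2 184.2  15.3] [429.1 184.5  19. ] 25.0
blk 177 [444.9  94.   15. ] [444.9  94.1  19. ] 24.3
grn 177 [464.2  -6.7  14.7] [464.2  -6.7  19. ] 25.0
knob 266 [ 419.2 -199.2   19.9] [ 419.6 -199.5   24. ] 29.5
white 418 [364.1 276.1  22. ] [364.  276.1  86. ] 92.3
collar 114 [ 443.2 -102.7   11.6] [ 443.3 -102.6   77. ] 102.4
bulb 38 [ 443.  -102.2    6.3] [ 443.  -102.2  102. ] 102.4
body 234 [ 443.7 -101.9   16.8] [ 443.4 -101.9   60. ] 102.4
350 [192, 117, 6, 5, 7, 5, 4, 6, 7, 6, 6, 5, 92, 91, 5, 120, 121]
400 [193, 141, 6, 29, 8, 4, 4, 6, 5, 6, 20, 25, 88, 91, 6, 126, 130]
450 [189, 134, 6, 29, 5, 102, 7, 25, 5, 24, 23, 23, 6, 5, 5, 129, 148]
500 [190, 97, 5, 5, 6, 8, 6, 22, 8, 6, 7, 5, 7, 6, 5, 133, 155]
550 [189, 6, 8, 5, 14, 12, 13, 15, 5, 6, 4, 5, 6, 8, 6, 138, 159]
600 [190, 6, 10, 66, 66, 66, 22, 22, 66, 65, 64, 21, 13, 5, 476, 464, 165]
650 [191, 7, 12, 64, 65, 66, 21, 20, 67, 66, 69, 23, 16, 528, 547, 553, 530]
700 [485, 6, 10, 4, 5, 6, 5, 7, 12, 8, 11, 6, 411, 544, 558, 563, 149]
750 [488, 7, 5, 5, 9, 7, 7, 11, 12, 15, 14, 6, 6, 547, 560, 567, -9]
```

View pics/c3.png

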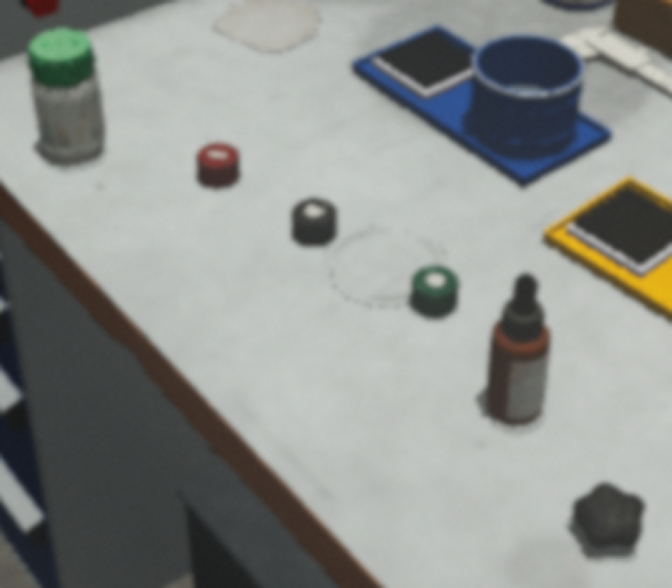

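```bash
cat >> h.py <<'E'
def go(x,y,z,yaw=None):
    s=read_state();e=s["eef_pos"];w=s["tool_rot"][2]
    dx,dy=x-e[0],y-e[1];c,n=np.cos(w),np.sin(w)
    t=0 if yaw is None else -((yaw-np.degrees(w)+180)%360-180)
    print("pos",e.round(1),"yaw",np.degrees(w).round(2),"rot",s["tool_rot"][:2].round(4),"F",s["force"].round(2),"w",round(s["width"],1),"t",s["clock"])
    print("shift",np.round([c*dx+n*dy,n*dx-c*dy,-(z-e[2]),t],2))
E
python3 -c "
from h import *
go(464.2,-6.7,300,90)"
```

```text
pos [225.7 609.3 403.9] yaw 159.67 rot [-3.1399  0.    ] F [ 0.31 -0.05  0.79] w 85.2 t 0.1
shift [-437.65 -494.77  103.88   69.67]
```

```bash
python3 -m jog '[-110,-124,10,17,60,-219,-247,30,35,60,-328,-371,60,52,60,-438,-495,104,70,60,-438,-495,104,70,60,-438,-495,104,70,60,-438,-495,104,70,60,-438,-495,104,70,60,-438,-495,104,70,60,-438,-495,104,70,60,-438,-495,104,70,60,-438,-495,104,70,60,-438,-495,104,70,60,-438,-495,104,70,60,-438,-495,104,70,60,-438,-495,104,70,60,-438,-495,104,70,60,-438,-495,104,70,60,-438,-495,104,70,60,-438,-495,104,70,60]'; python3 -c "
from h import *
go(464.2,-6.7,178,90)"
```

```text
clock: 1.77
eef_pos: [464.1, -5.3, 300.6]
tool_rot: [-3.141, -0.001, 1.567]
force: [0.6, 0.2, -0.5]
width: 59.8
pos [464.1  -5.3 300.6] yaw 89.8 rot [-3.1406e+00 -9.0000e-04] F [ 0.56  0.23 -0.52] w 59.8 t 1.7667
shift [ -1.42   0.13 122.61  -0.2 ]
```

```bash
python3 -m jog '[-1,0,40,0,60,-1,0,75,0,60,-1,0,100,0,60,-1,0,115,0,60,-1,0,122,0,60,-1,0,122,0,60,-1,0,122,0,60]'
python3 - <<'E'
from h import *
p,d=get_image("scene");cv2.imwrite("pics/s1.png",cv2.resize(p[200:360,220:440],None,fx=3,fy=3))
go(464.2,-6.7,178,90)
E
```

```text
clock: 2.35
eef_pos: [464.0, -5.5, 178.0]
tool_rot: [-3.14, -0.0, 1.569]
force: [-0.6, -0.0, 0.9]
width: 60.0
pos [464.2  -5.8 178.5] yaw 89.88 rot [-3.1405e+00 -3.0000e-04] F [ 0.   -1.01 -0.44] w 60.0 t 2.4
shift [-0.92 -0.02  0.5  -0.12]
```

View pics/s1.png

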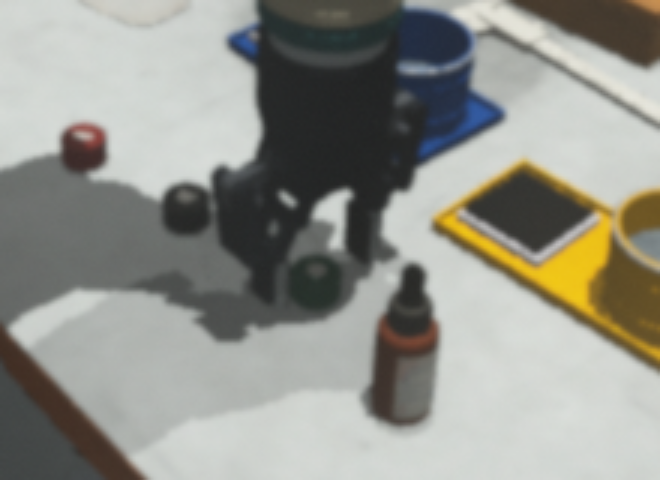

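The green mount stands between the open fingers (about 315,283 in the crop), tips just above the bench. Closing.

```bash
python3 -m jog '[-1,0,0,0,25,-1,0,0,0,20,-1,0,0,0,20,-1,0,0,0,20,-1,0,0,0,20,-1,0,0,0,20,-1,0,0,0,20,-1,0,0,0,20]';python3 -c "
from h import *
go(627.5,197.9,270,92)"
```

```text
clock: 3.07
eef_pos: [464.6, -8.5, 179.6]
tool_rot: [3.141, -0.001, 1.565]
force: [-0.5, 0.8, 5.9]
width: 27.5
pos [464.6  -8.5 179.6] yaw 89.69 rot [ 3.1406e+00 -1.3000e-03] F [-0.51  0.79  5.94] w 27.5 t 3.0667
shift [207.24 161.8  -90.39  -2.31]
```

```bash
python3 -m jog '[0,0,0,0,20,0,0,0,0,20,0,0,0,0,20]';python3 - <<'E'
from h import *
p,d=get_image("scene");cv2.imwrite("pics/s2.png",cv2.resize(p[200:360,220:440],None,fx=3,fy=3))
go(627.5,197.9,270,92)
E
```

```text
clock: 3.32
eef_pos: [464.6, -8.5, 179.6]
tool_rot: [3.141, -0.001, 1.565]
force: [-0.7, 0.7, 6.2]
width: 27.1
pos [464.6  -8.5 179.6] yaw 89.69 rot [ 3.1406e+00 -1.3000e-03] F [-0.2   1.71  6.54] w 27.9 t 3.3667
shift [207.28 161.78 -90.38  -2.31]
```

View pics/s2.png

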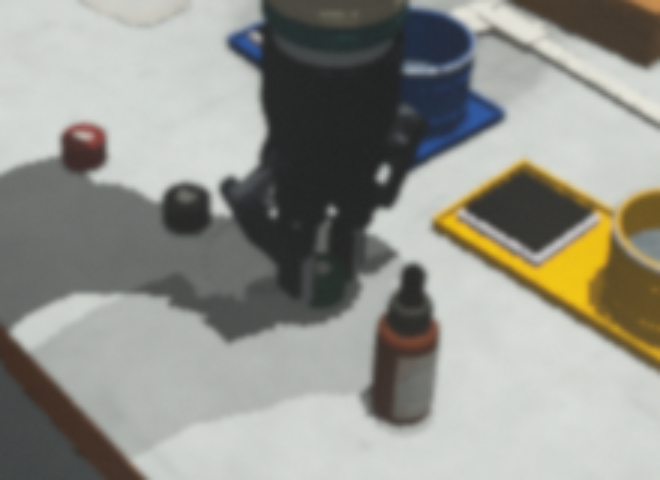

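```bash
python3 -m jog '[0,0,-4,0,20,0,0,-12,0,20,0,0,-25,0,20,0,0,-45,0,20,0,0,-65,0,20,0,0,-80,0,20,0,0,-90,0,20,0,0,-90,0,20,0,0,-90,0,20]';python3 - <<'E'
from h import *
p,d=get_image("scene");cv2.imwrite("pics/s3.png",cv2.resize(p[120:360,220:500],None,fx=2.4,fy=2.4))
go(627.5,197.9,270,92)
E
```

```text
clock: 4.12
eef_pos: [464.6, -8.6, 269.4]
tool_rot: [3.14, -0.0, 1.565]
force: [-0.4, -0.6, -1.0]
width: 27.1
pos [464.4  -8.6 268.8] yaw 89.69 rot [ 3.1414e+00 -3.0000e-04] F [-0.79 -0.83  0.16] w 27.4 t 4.1667
shift [207.34 162.01  -1.17  -2.31]
```

View pics/s3.png

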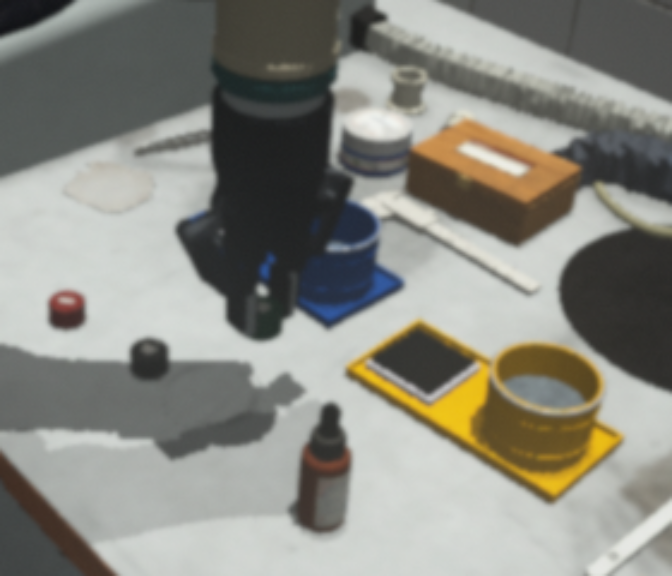

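```bash
python3 -m jog '[20,16,0,0,20,45,35,0,0,20,75,58,0,-2,20,105,82,0,-2,20,135,105,0,-2,20,165,129,0,-2,20,190,148,0,-2,20,201,157,0,-2,20,206,162,0,-2,20,206,162,0,-2,20,206,162,0,-2,20,206,162,20,-2,20,206,162,40,-2,20,206,162,55,-2,20,206,162,60,-2,20,206,162,60,-2,20,206,162,60,-2,20]';python3 - <<'E'
from h import *
go(627.5,197,196,92)
E
```

```text
clock: 5.58
eef_pos: [627.8, 195.5, 209.0]
tool_rot: [3.142, 0.0, 1.599]
force: [-0.0, -0.4, -0.9]
width: 27.6
pos [627.8 195.5 209. ] yaw 91.61 rot [3.1415e+00 3.0000e-04] F [-0.02 -0.45 -0.93] w 27.6 t 5.5833
shift [ 1.53 -0.28 13.02 -0.39]
```

```bash
python3 -m jog '[1.5,0,4,0,20,1.5,0,8,0,20,1.5,0,11,0,20,1.5,0,12,0,20,1.5,0,12,0,20,1.5,0,12,0,20]';python3 - <<'E'
from h import *
go(627.5,197,196,92)
E
```

```text
clock: 6.08
eef_pos: [627.7, 197.8, 196.7]
tool_rot: [3.142, 0.0, 1.6]
force: [-0.0, -0.9, -0.4]
width: 27.2
pos [627.7 197.8 196.7] yaw 91.67 rot [3.1415 0.    ] F [-0.05 -0.94 -0.35] w 27.2 t 6.0833
shift [-0.77 -0.21  0.74 -0.33]
```

```bash
python3 -m jog '[-1,0,1,0,20,-1,0,1.5,0,20,-1,0,1.5,0,20,-1,0,1.5,0,20]'; python3 -m jog '[0,0,0,0,30,0,0,0,0,36,0,0,0,0,45,0,0,0,0,55,0,0,0,0,55,0,0,0,0,55]'; python3 -m jog '[0,0,-20,0,60,0,0,-50,0,60,0,0,-85,0,60,0,0,-100,0,60,0,0,-100,0,60,0,0,-100,0,60]';python3 - <<'E'
from h import *
p,d=get_image("scene");cv2.imwrite("pics/s4.png",cv2.resize(p[120:360,220:500],None,fx=2.4,fy=2.4))
go(429.1,184.4,290,90)
E
```

```text
clock: 6.42
eef_pos: [627.8, 196.7, 195.7]
tool_rot: [3.141, -0.0, 1.6]
force: [-0.9, -0.8, 4.5]
width: 27.7
clock: 6.92
eef_pos: [627.6, 196.8, 195.0]
tool_rot: [-3.141, 0.0, 1.6]
force: [0.4, -0.1, -0.1]
width: 55.0
clock: 7.42
eef_pos: [627.9, 196.9, 296.1]
tool_rot: [3.14, -0.001, 1.6]
force: [0.3, -0.6, -0.8]
width: 59.9
pos [627.3 196.9 294.8] yaw 91.68 rot [-3.1408e+00 -4.0000e-04] F [-0.26 -0.45 -0.45] w 60.2 t 7.4667
shift [  -6.72 -198.49    4.81    1.68]
```

View pics/s4.png

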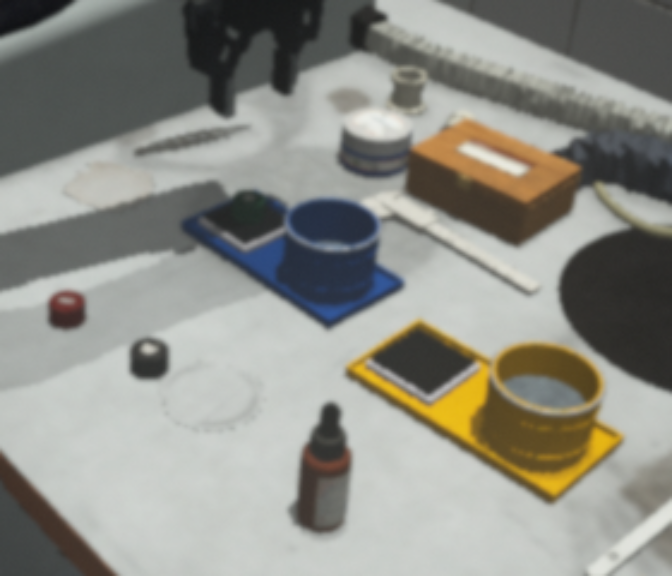

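The green mount stands on the blue pad (≈ 248,208 in the crop). Now the red one.

```bash
python3 -m jog '[-7,-40,5,2,60,-7,-80,5,2,60,-7,-120,5,2,60,-7,-160,5,2,60,-7,-190,5,2,60,-7,-198,5,2,60,-7,-198,5,2,60,-7,-198,5,2,60,-7,-198,5,2,60]';python3 - <<'E'
from h import *
go(429.1,184.4,179,90)
E
```

```text
clock: 8.22
eef_pos: [431.6, 184.1, 290.0]
tool_rot: [3.14, 0.0, 1.565]
force: [-0.0, -0.6, 0.7]
width: 59.9
pos [431.6 184.1 290. ] yaw 89.66 rot [3.1397e+00 4.0000e-04] F [-0.02 -0.63  0.67] w 59.9 t 8.2167
shift [  0.26  -2.5  110.97  -0.34]
```

```bash
python3 -m jog '[0,-2,35,0,60,0,-2,70,0,60,0,-2,95,0,60,0,-2,106,0,60,0,-2,110.5,0,60,0,-2,110.5,0,60,0,-2,110.5,0,60]';python3 - <<'E'
from h import *
go(429.1,184.4,179,90)
E
```

```text
clock: 8.8
eef_pos: [429.0, 183.8, 179.7]
tool_rot: [3.141, 0.0, 1.564]
force: [0.2, 0.2, 0.7]
width: 59.9
pos [429.  183.8 179.7] yaw 89.62 rot [3.1405e+00 1.0000e-04] F [0.24 0.21 0.72] w 59.9 t 8.8
shift [ 0.63  0.11  0.74 -0.38]
```

```bash
python3 -m jog '[0.5,0,0,0,25,0.5,0,0,0,20,0.5,0,0,0,20,0.5,0,0,0,20,0.5,0,0,0,20,0.5,0,0,0,20,0.5,0,0,0,20,0.5,0,0,0,20]';python3 -m jog '[0,0,-4,0,20,0,0,-12,0,20,0,0,-25,0,20,0,0,-45,0,20,0,0,-65,0,20,0,0,-80,0,20,0,0,-90,0,20,0,0,-90,0,20,0,0,-90,0,20]'
python3 - <<'E'
from h import *
p,d=get_image("scene");cv2.imwrite("pics/s5.png",cv2.resize(p[120:360,180:460],None,fx=2.4,fy=2.4))
go(606.4,-38.4,270,95)
E
```

```text
clock: 9.47
eef_pos: [428.3, 184.8, 180.9]
tool_rot: [3.14, -0.001, 1.565]
force: [-0.8, 0.5, 6.0]
width: 27.6
clock: 10.22
eef_pos: [427.9, 184.9, 270.1]
tool_rot: [3.141, -0.001, 1.566]
force: [-0.0, -0.1, -1.0]
width: 27.1
pos [427.7 184.7 269.5] yaw 89.7 rot [-3.1413e+00 -2.0000e-04] F [-0.4   0.37 -1.02] w 27.3 t 10.2667
shift [-222.2   179.88   -0.47   -5.3 ]
```

View pics/s5.png

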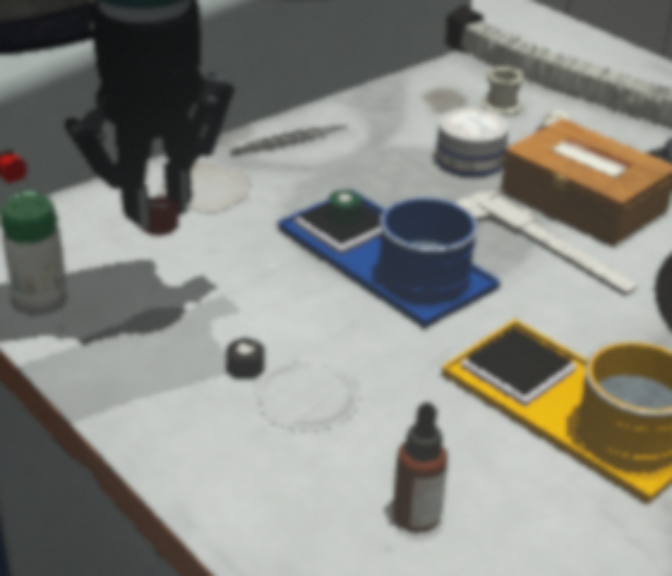

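```bash
python3 -m jog '[-20,16,0,-1,20,-45,36,0,-2,20,-75,61,0,-3,20,-105,85,0,-5,20,-135,109,0,-5,20,-165,134,0,-5,20,-195,158,0,-5,20,-213,172,0,-5,20,-221,180,0,-5,20,-221,180,0,-5,20,-221,180,0,-5,20,-221,180,20,-5,20,-221,180,40,-5,20,-221,180,55,-5,20,-221,180,60,-5,20,-221,180,60,-5,20,-221,180,60,-5,20]';python3 - <<'E'
from h import *
go(606.4,-38.4,198,95)
E
```

```text
clock: 11.68
eef_pos: [606.3, -36.2, 209.8]
tool_rot: [-3.141, -0.001, 1.654]
force: [0.2, -0.6, 0.5]
width: 27.5
pos [606.3 -36.2 209.8] yaw 94.75 rot [-3.1409e+00 -8.0000e-04] F [ 0.25 -0.62  0.53] w 27.5 t 11.6833
shift [-2.16 -0.11 11.84 -0.25]
```

```bash
python3 -m jog '[-1.8,0,4,0,20,-1.8,0,8,0,20,-1.8,0,11,0,20,-1.8,0,12,0,20,-1.8,0,12.5,0,20,-1.8,0,13.5,0,20,-1.8,0,13.5,0,20,-1.8,0,13.5,0,20]';python3 - <<'E'
from h import *
go(606.4,-38.4,196.5,95)
E
```

```text
clock: 12.35
eef_pos: [606.8, -39.4, 197.0]
tool_rot: [3.141, -0.001, 1.652]
force: [-2.2, 0.8, 5.5]
width: 27.6
pos [606.8 -39.4 197. ] yaw 94.66 rot [ 3.1415e+00 -5.0000e-04] F [-2.22  0.82  5.49] w 27.6 t 12.35
shift [ 1.05 -0.31  0.47 -0.34]
```

In contact. Release and look from both cameras, retreating toward the dropper bottle.

```bash
python3 -m jog '[0,0,0,0,30,0,0,0,0,36,0,0,0,0,45,0,0,0,0,55,0,0,0,0,55,0,0,0,0,55]'; python3 -m jog '[0,0,-20,0,60,0,0,-50,0,60,0,0,-85,0,60,0,0,-100,0,60,0,0,-120,0,60,0,-40,-140,0,60,0,-80,-140,0,60,0,-120,-140,0,60,0,-150,-140,0,60,0,-150,-140,0,60,0,-150,-140,0,60]';python3 - <<'E'
from h import *
p,d=get_image("top");np.save("pics/t6.npy",d);cv2.imwrite("pics/t6f.png",p);cv2.imwrite("pics/t6.png",cv2.resize(p[140:320,190:470],None,fx=2.8,fy=2.8,interpolation=cv2.INTER_CUBIC))
go(443.2,-102.3,330,90)
E
```

```text
clock: 12.85
eef_pos: [606.9, -39.3, 196.1]
tool_rot: [-3.141, -0.0, 1.652]
force: [0.2, -0.5, 0.4]
width: 54.7
clock: 13.77
eef_pos: [456.1, -51.6, 336.6]
tool_rot: [-3.141, -0.001, 1.651]
force: [1.3, -0.3, 0.4]
width: 60.0
pos [457.7 -51.6 336.6] yaw 94.66 rot [ 3.14e+00 -1.00e-04] F [-0.06  0.38 -0.25] w 59.8 t 13.8167
shift [-49.38 -18.59   6.64   4.66]
```

View pics/t6.png

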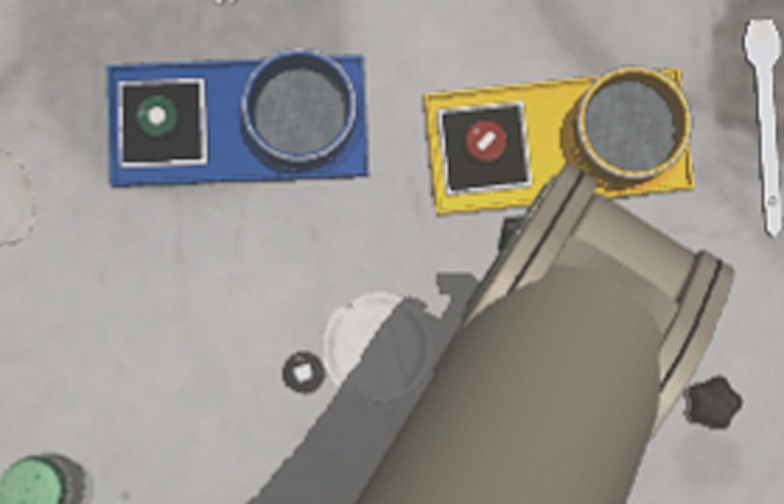

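Both mounts lie on their pads near the centres (green ≈157,116 on pad centre 162,122; red ≈487,141 on 485,148, some of it parallax), polished faces up. Now the dropper bottle.

```bash
python3 -m jog '[-30,-12,6,3,60,-49,-18.5,6,5,60,-49,-18.5,6,5,60,-49,-18.5,6,5,60,-49,-18.5,6,5,60]';python3 - <<'E'
from h import *
go(443.2,-102.3,224,90)
E
```

```text
clock: 14.23
eef_pos: [444.1, -101.5, 330.0]
tool_rot: [3.141, -0.0, 1.566]
force: [0.3, -0.4, -0.2]
width: 60.0
pos [ 444.1 -101.5  330. ] yaw 89.74 rot [ 3.141 -0.   ] F [ 0.25 -0.41 -0.17] w 60.0 t 14.2333
shift [ -0.78  -0.85 106.04  -0.26]
```

```bash
python3 -m jog '[-0.8,-0.8,35,0,60,-0.8,-0.8,70,0,60,-0.8,-0.8,92,0,60,-0.8,-0.8,102,0,60,-0.8,-0.8,106,0,60,-0.8,-0.8,106,0,60,-0.8,-0.8,106,0,60]';python3 - <<'E'
from h import *
p,d=get_image("scene");cv2.imwrite("pics/s7.png",cv2.resize(p[200:380,240:460],None,fx=3,fy=3))
go(443.2,-102.3,224,90)
E
```

```text
clock: 14.82
eef_pos: [442.8, -102.3, 224.5]
tool_rot: [3.141, -0.0, 1.566]
force: [0.2, 0.2, 0.5]
width: 60.0
pos [ 442.8 -102.4  224.8] yaw 89.72 rot [3.1401e+00 2.0000e-04] F [-0.39  0.19  0.15] w 60.0 t 14.8667
shift [ 0.14  0.44  0.81 -0.28]
```

View pics/s7.png

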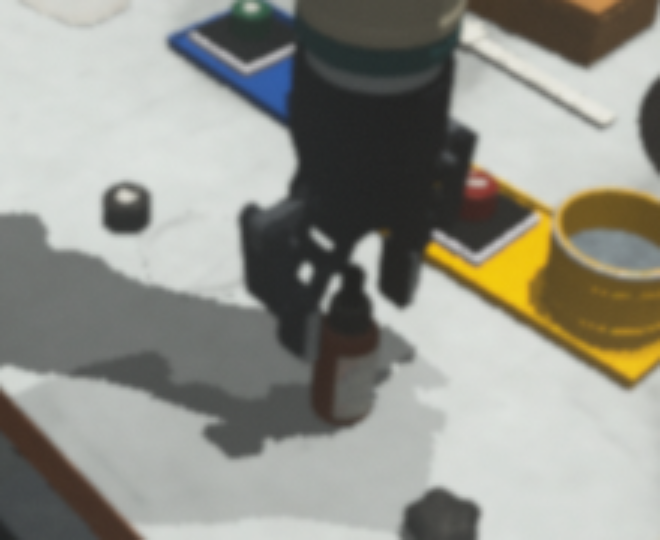

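The bottle (collar ≈350,315, shoulder ≈345,335) stands between the fingers, tips just below the shoulder. Closing.

```bash
python3 -m jog '[0,0,0,0,42,0,0,0,0,34,0,0,0,0,28,0,0,0,0,24,0,0,0,0,24,0,0,0,0,24,0,0,0,0,24,0,0,0,0,24]';python3 - <<'E'
from h import *
p,d=get_image("scene");cv2.imwrite("pics/s8.png",cv2.resize(p[200:380,240:460],None,fx=3,fy=3))
go(443.2,-102.3,224,90)
E
```

```text
clock: 15.53
eef_pos: [442.3, -102.7, 225.2]
tool_rot: [3.14, -0.0, 1.565]
force: [-0.6, 0.6, 7.3]
width: 28.9
pos [ 442.3 -102.8  225.2] yaw 89.67 rot [ 3.1398 -0.    ] F [-0.41  0.53  7.97] w 28.9 t 15.5833
shift [ 0.46  0.89  1.21 -0.33]
```

View pics/s8.png

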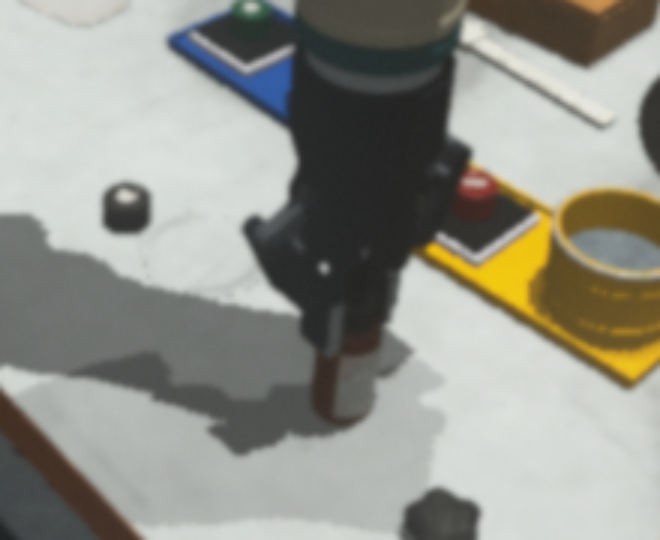

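```bash
python3 -m jog '[0,0,-4,0,24,0,0,-12,0,24,0,0,-25,0,24,0,0,-45,0,24,0,0,-65,0,24,0,0,-85,0,24,0,0,-100,0,24,0,0,-108,0,24,0,0,-110,0,24,0,0,-110,0,24]';python3 - <<'E'
from h import *
p,d=get_image("scene");cv2.imwrite("pics/s9.png",cv2.resize(p[120:360,220:500],None,fx=2.4,fy=2.4))
go(632,94,335,92)
E
```

```text
clock: 16.42
eef_pos: [442.1, -102.4, 334.6]
tool_rot: [3.141, -0.0, 1.566]
force: [-0.3, -0.5, -1.0]
width: 28.4
pos [ 441.9 -102.4  334. ] yaw 89.7 rot [-3.1412e+00 -3.0000e-04] F [-0.19  0.33 -0.81] w 28.9 t 16.4667
shift [197.38 189.02  -1.01  -2.3 ]
```

View pics/s9.png

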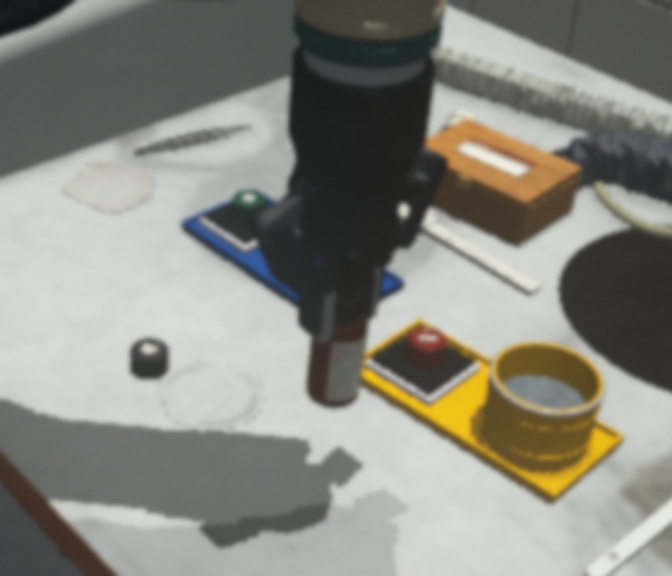

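```bash
python3 -m jog '[15,14,0,0,24,35,33,0,0,24,60,57,0,-1,24,85,82,0,-2,24,110,106,0,-2,24,135,130,0,-2,24,160,154,0,-2,24,180,173,0,-2,24,192,184,0,-2,24,197,189,0,-2,24,197,189,0,-2,24,197,189,0,-2,24,197,189,0,-2,24,197,189,0,-2,24]';python3 - <<'E'
from h import *
go(632,94,260,92)
p,d=get_image("scene");cv2.imwrite("pics/s10.png",cv2.resize(p[120:300,260:460],None,fx=3,fy=3))
E
```

```text
clock: 17.63
eef_pos: [631.5, 91.5, 334.3]
tool_rot: [-3.141, 0.0, 1.597]
force: [-0.1, -0.5, -0.1]
width: 28.4
pos [631.5  91.5 334.3] yaw 91.52 rot [-3.1407e+00  4.0000e-04] F [-0.14 -0.54 -0.08] w 28.4 t 17.6333
shift [ 2.47  0.56 74.27 -0.48]
```

View pics/s10.png

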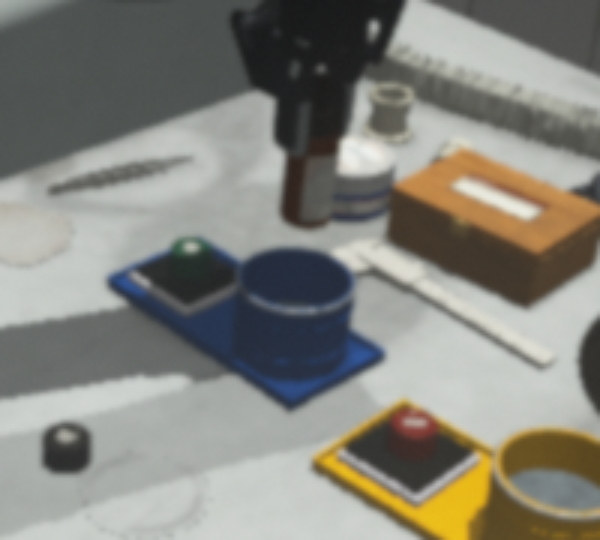

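```bash
python3 -m jog '[2,0.5,5,0,24,2,0.5,15,0,24,2,0.5,25,0,24,2,0.5,30,0,24,2,0.5,30,0,24,2,0.5,30,0,24]';python3 - <<'E'
from h import *
go(632,94,260,92)
p,d=get_image("scene");cv2.imwrite("pics/s11.png",cv2.resize(p[120:300,260:460],None,fx=3,fy=3))
p,d=get_image("top");cv2.imwrite("pics/t11.png",cv2.resize(p[140:240,220:380],None,fx=4,fy=4))
E
```

```text
clock: 18.18
eef_pos: [632.5, 95.2, 303.4]
tool_rot: [-3.14, 0.0, 1.6]
force: [-0.8, -1.1, -1.1]
width: 28.6
pos [632.5  95.2 303.4] yaw 91.66 rot [-3.1403e+00  3.0000e-04] F [-0.76 -1.12 -1.07] w 28.6 t 18.1833
shift [-1.18 -0.51 43.43 -0.34]
```

View pics/s11.png

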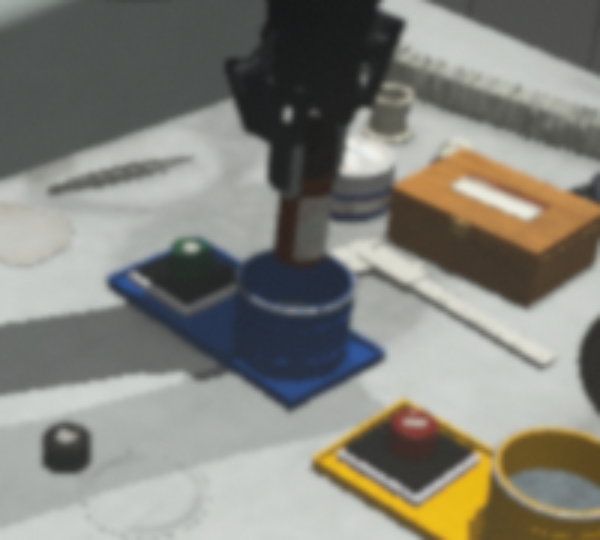

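View pics/t11.png

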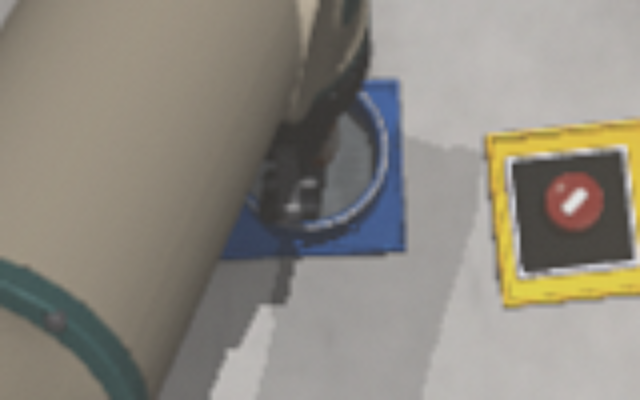

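```bash
python3 -m jog '[-1,-0.5,8,0,24,-1,-0.5,20,0,24,-1,-0.5,30,0,24,-1,-0.5,38,0,24,-1,-0.5,42,0,24,-1,-0.5,42,0,24,-1,-0.5,42,0,24]'; python3 -m jog '[0,0,1.5,0,24,0,0,3,0,24,0,0,3,0,24]'; python3 -m jog '[0,0,1.5,0,24,0,0,3,0,24,0,0,3,0,24]'
```

```text
clock: 18.87
eef_pos: [632.2, 94.1, 261.8]
tool_rot: [-3.141, 0.0, 1.6]
force: [-0.4, 0.1, -0.8]
width: 28.9
clock: 19.12
eef_pos: [632.2, 94.3, 259.3]
tool_rot: [3.141, -0.0, 1.6]
force: [-0.4, -0.6, -2.2]
width: 28.5
clock: 19.37
eef_pos: [632.1, 94.3, 256.0]
tool_rot: [-3.141, -0.0, 1.6]
force: [0.3, 0.2, -1.0]
width: 28.7
```

```bash
python3 -m jog '[0,0,1.5,0,24,0,0,3,0,24,0,0,3,0,24]'; python3 -m jog '[0,0,1.5,0,24,0,0,2.5,0,24,0,0,2.5,0,24]'; python3 -m jog '[0,0,1.5,0,24,0,0,1.5,0,24,0,0,1.5,0,24]'
```

```text
clock: 19.62
eef_pos: [632.1, 94.3, 252.8]
tool_rot: [-3.141, -0.0, 1.6]
force: [0.0, -0.0, -1.2]
width: 28.7
clock: 19.87
eef_pos: [632.1, 94.3, 250.4]
tool_rot: [-3.141, -0.0, 1.6]
force: [-0.4, -0.2, -0.7]
width: 28.8
clock: 20.12
eef_pos: [632.2, 94.2, 249.1]
tool_rot: [-3.141, -0.0, 1.6]
force: [-0.2, 0.2, -1.1]
width: 28.6
```

```bash
python3 -m jog '[0,0,1.5,0,24,0,0,1.5,0,24,0,0,1.5,0,24]'; python3 -m jog '[0,0,1.5,0,24,0,0,1.5,0,24,0,0,1.5,0,24]'
```

```text
clock: 20.37
eef_pos: [632.1, 94.2, 247.6]
tool_rot: [-3.141, 0.0, 1.6]
force: [-0.4, -0.3, -1.1]
width: 28.8
clock: 20.62
eef_pos: [632.3, 94.2, 246.4]
tool_rot: [3.141, -0.0, 1.6]
force: [-0.2, -0.3, 0.3]
width: 29.1
```

```bash
python3 -m jog '[0,0,1,0,24,0,0,1,0,24,0,0,1,0,24]'
```

```text
clock: 20.87
eef_pos: [632.4, 94.1, 246.2]
tool_rot: [3.141, -0.0, 1.6]
force: [-2.1, -0.3, 7.2]
width: 28.6
```

Contact felt: 7 N upward and the tool stopped at z 246, so the packing is about 21 mm high. Releasing.

```bash
python3 -m jog '[0,0,0,0,32,0,0,0,0,38,0,0,0,0,46,0,0,0,0,55,0,0,0,0,60,0,0,0,0,60]'; python3 -m jog '[0,0,-5,0,60,0,0,-20,0,60,0,0,-45,0,60,0,0,-80,0,60,0,0,-110,0,60,0,0,-120,0,60,0,0,-120,0,60]';python3 - <<'E'
from h import *
p,d=get_image("scene");cv2.imwrite("pics/s12.png",cv2.resize(p[120:300,260:460],None,fx=3,fy=3))
go(364,276,366,90)
E
```

```text
clock: 21.37
eef_pos: [632.2, 94.3, 245.0]
tool_rot: [-3.141, 0.0, 1.6]
force: [0.1, -0.8, -0.1]
width: 59.8
clock: 21.95
eef_pos: [633.2, 93.9, 368.7]
tool_rot: [3.135, -0.001, 1.6]
force: [-0.6, 0.5, -0.7]
width: 59.8
pos [632.4  94.2 366.4] yaw 91.68 rot [ 3.1392e+00 -7.0000e-04] F [-0.15  1.07 -0.38] w 60.1 t 22.0
shift [ 189.57 -262.95    0.39    1.68]
```

View pics/s12.png

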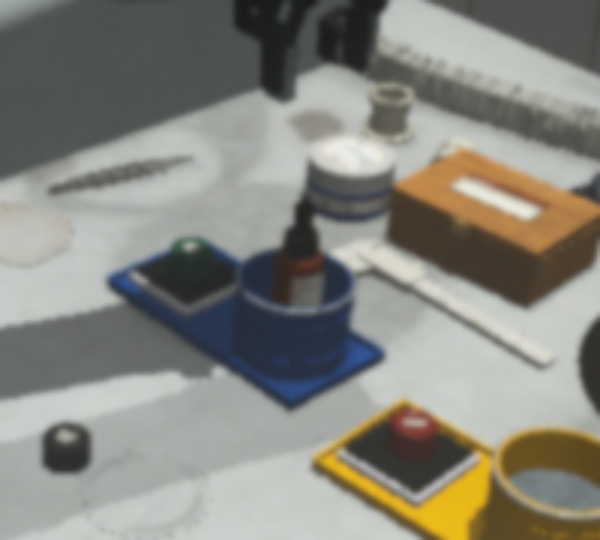

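The dropper bottle stands upright in the blue tin (bulb at ≈305,200). Now the white bottle.

```bash
python3 -m jog '[25,-33,0,2,75,48,-66,0,2,75,70,-99,0,2,75,94,-132,0,2,75,118,-165,0,2,75,142,-198,0,2,75,166,-231,0,2,75,185,-256,0,2,75,189,-263,0,2,75,189,-263,0,2,75,189,-263,0,2,75,189,-263,0,2,75]';python3 - <<'E'
from h import *
go(364,276,223,90)
p,d=get_image("scene");cv2.imwrite("pics/s13.png",cv2.resize(p[80:280,100:340],None,fx=3,fy=3))
E
```

```text
clock: 23.0
eef_pos: [364.9, 274.6, 364.9]
tool_rot: [3.141, 0.001, 1.563]
force: [0.1, -0.3, 0.6]
width: 74.9
pos [364.9 274.6 364.9] yaw 89.56 rot [3.1407e+00 1.2000e-03] F [ 0.1  -0.28  0.65] w 74.9 t 23.0
shift [  1.41  -0.91 141.9   -0.44]
```

View pics/s13.png

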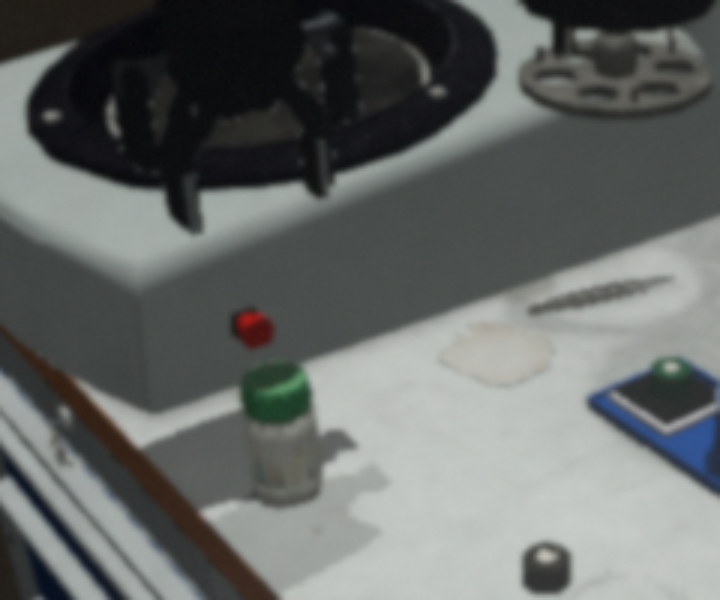

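```bash
python3 -m jog '[1,-1,35,0,75,1,-1,75,0,75,1,-1,110,0,75,1,-1,130,0,75,1,-1,138,0,75,1,-1,142,0,75,1,-1,142,0,75,1,-1,142,0,75]';python3 - <<'E'
from h import *
go(364,276,223,90)
p,d=get_image("scene");cv2.imwrite("pics/s14.png",cv2.resize(p[120:280,100:300],None,fx=3,fy=3))
E
```

```text
clock: 23.72
eef_pos: [363.7, 276.3, 224.1]
tool_rot: [3.14, -0.001, 1.564]
force: [-0.3, -0.1, 0.8]
width: 75.3
pos [363.7 276.3 224.1] yaw 89.61 rot [ 3.14e+00 -9.00e-04] F [-0.25 -0.08  0.75] w 75.3 t 23.7167
shift [-0.31  0.28  1.07 -0.39]
```

View pics/s14.png

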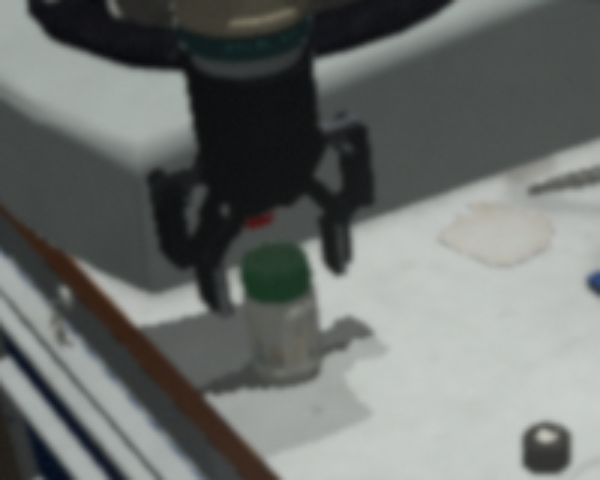

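The bottle cap (≈278,270) lies midway on the line between the fingertips (218,305 and 338,268). Closing.

```bash
python3 -m jog '[0,0,0,0,60,0,0,0,0,50,0,0,0,0,42,0,0,0,0,34,0,0,0,0,34,0,0,0,0,34,0,0,0,0,34,0,0,0,0,34]'; python3 -m jog '[0,0,-4,0,34,0,0,-12,0,34,0,0,-25,0,34,0,0,-45,0,34,0,0,-65,0,34,0,0,-85,0,34,0,0,-105,0,34,0,0,-118,0,34,0,0,-120,0,34,0,0,-120,0,34]';python3 - <<'E'
from h import *
p,d=get_image("scene");cv2.imwrite("pics/s15.png",cv2.resize(p[80:280,100:340],None,fx=3,fy=3))
go(616.6,-141.6,344,95)
E
```

```text
clock: 24.43
eef_pos: [362.9, 276.8, 224.2]
tool_rot: [3.141, -0.002, 1.565]
force: [-1.1, 0.2, 7.9]
width: 42.0
clock: 25.27
eef_pos: [362.7, 276.7, 344.0]
tool_rot: [3.14, -0.001, 1.566]
force: [-0.0, -0.1, -0.5]
width: 42.1
pos [362.4 276.6 343.2] yaw 89.7 rot [-3.1414e+00 -3.0000e-04] F [-0.91 -0.66 -0.52] w 42.1 t 25.3167
shift [-416.88  256.35   -0.76   -5.3 ]
```

View pics/s15.png

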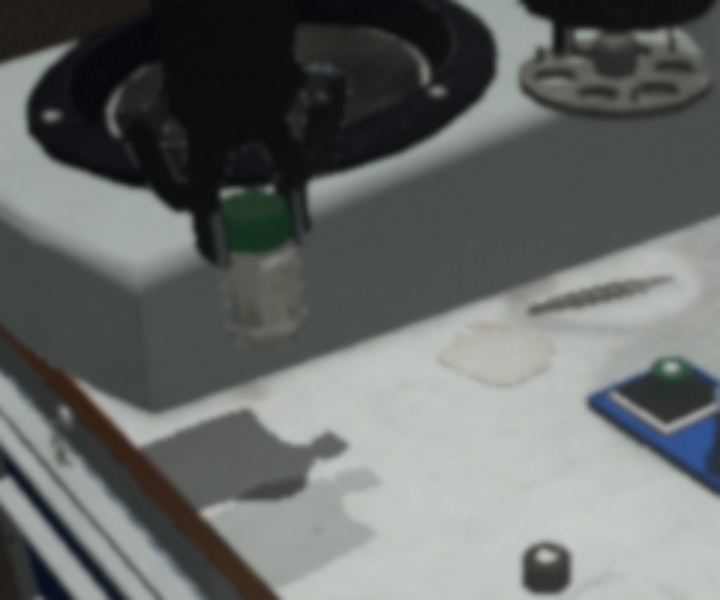

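```bash
python3 -m jog '[-10,6,0,0,34,-30,18,0,-1,34,-58,36,0,-2,34,-88,54,0,-3,34,-118,73,0,-4,34,-148,91,0,-5,34,-178,109,0,-5,34,-208,128,0,-5,34,-238,146,0,-5,34,-268,165,0,-5,34,-298,183,0,-5,34,-328,202,0,-5,34,-358,220,0,-5,34,-385,237,0,-5,34,-403,248,0,-5,34,-414,255,0,-5,34,-417,256,0,-5,34,-417,256,0,-5,34,-417,256,0,-5,34,-417,256,0,-5,34]';python3 - <<'E'
from h import *
go(616.6,-141.6,299,95)
E
```

```text
clock: 26.98
eef_pos: [616.0, -140.4, 342.5]
tool_rot: [-3.14, -0.002, 1.654]
force: [-0.6, -0.1, -0.4]
width: 41.8
pos [ 616.  -140.4  342.5] yaw 94.75 rot [-3.1401e+00 -1.8000e-03] F [-0.58 -0.07 -0.37] w 41.8 t 26.9833
shift [-1.24  0.54 43.51 -0.25]
```

```bash
python3 -m jog '[-0.5,0.5,8,0,34,-1,0.5,20,0,34,-1,0.5,32,0,34,-1,0.5,41,0,34,-1,0.5,43,0,34,-1,0.5,43,0,34]';python3 - <<'E'
from h import *
go(616.6,-141.6,270,95)
p,d=get_image("scene");cv2.imwrite("pics/s16.png",cv2.resize(p[170:350,340:540],None,fx=3,fy=3))
p,d=get_image("top");cv2.imwrite("pics/t16.png",cv2.resize(p[140:240,300:460],None,fx=4,fy=4))
E
```

```text
clock: 27.48
eef_pos: [616.6, -142.7, 298.7]
tool_rot: [-3.139, -0.001, 1.652]
force: [-0.4, 0.3, -0.0]
width: 41.9
pos [ 616.6 -142.7  298.7] yaw 94.67 rot [-3.1391e+00 -7.0000e-04] F [-0.42  0.28 -0.02] w 41.9 t 27.4833
shift [ 1.06  0.14 28.68 -0.33]
```

View pics/s16.png

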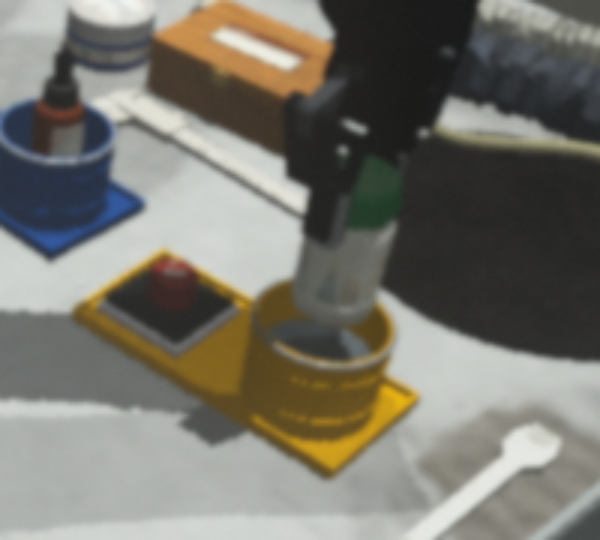

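View pics/t16.png

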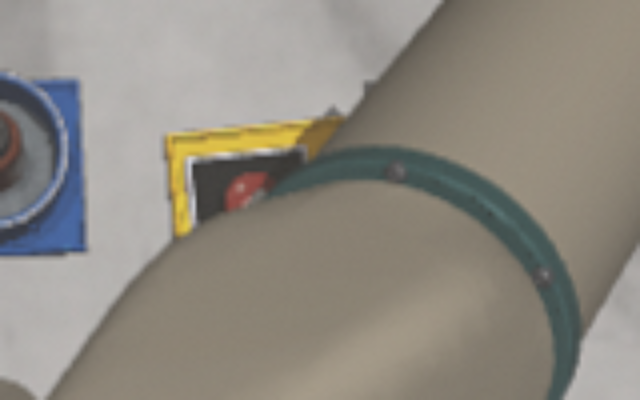

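Run:
```python
from h import *
c=camera_params("scene");R=c["T"][:3,:3];t=c["T"][:3,3]
def pr(P):
    q=(np.array(P,float)-t)@R; q=q*[1,-1,-1]
    return cv2.projectPoints(q.reshape(-1,1,3),np.zeros(3),np.zeros(3),c["K"],c["dist_coeffs"])[0].reshape(-1,2)
a=np.linspace(0,2*np.pi,60)
for im,(ox,oy) in(("pics/s16.png",(340,170)),):
    p=cv2.imread(im)
    for cx,cy,z,r,col in((616.6,-141.6,62,39,(255,0,255)),(616.6,-142.7,74.7,22,(255,255,0)),(616.6,-142.7,143.7,21.5,(255,255,0)),(632,94,62,39,(255,0,255))):
        q=(pr(np.c_[cx+r*np.cos(a),cy+r*np.sin(a),np.full(60,z)])-[ox,oy])*3+1
        cv2.polylines(p,[q.round().astype(int)],True,col,1)
    cv2.imwrite("pics/s16b.png",p)
```

```text
(no output)
```

View pics/s16b.png

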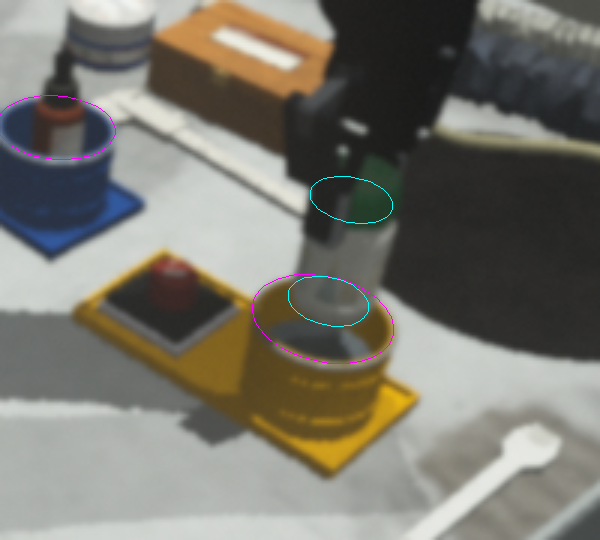

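The tin fits the prediction; the bottle hangs some 3–4 mm to the right (+x, −y). Correct that and lower, feeling.

```bash
python3 -m jog '[1,-1,0,0,34,3,-2.5,0,0,34,3,-2.5,4,0,34,3,-2.5,12,0,34,3,-2.5,20,0,34,3,-2.5,25,0,34,3,-2.5,27,0,34,3,-2.5,27,0,34,3,-2.5,27,0,34]'; python3 -m jog '[0,0,1.5,0,34,0,0,3,0,34,0,0,3,0,34]'; python3 -m jog '[0,0,1.5,0,34,0,0,3,0,34,0,0,3,0,34]'
```

```text
clock: 28.33
eef_pos: [614.2, -140.3, 272.9]
tool_rot: [-3.141, 0.0, 1.652]
force: [0.8, 0.7, -0.4]
width: 42.2
clock: 28.58
eef_pos: [614.2, -140.1, 270.1]
tool_rot: [-3.142, -0.0, 1.652]
force: [-0.5, 0.2, -1.1]
width: 42.3
clock: 28.83
eef_pos: [614.1, -140.0, 266.9]
tool_rot: [-3.141, -0.0, 1.652]
force: [-0.1, 0.4, -1.0]
width: 41.8
```

```bash
python3 -m jog '[0,0,1.5,0,34,0,0,3,0,34,0,0,3,0,34]'; python3 -m jog '[0,0,1.5,0,34,0,0,2.5,0,34,0,0,2.5,0,34]'
```

```text
clock: 29.08
eef_pos: [614.1, -140.1, 263.8]
tool_rot: [-3.141, -0.0, 1.652]
force: [-0.2, 0.3, -0.6]
width: 41.9
clock: 29.33
eef_pos: [614.2, -140.1, 261.4]
tool_rot: [-3.141, -0.0, 1.652]
force: [0.4, -1.0, -1.1]
width: 42.0
```

```bash
python3 -m jog '[0,0,1.5,0,34,0,0,1.5,0,34,0,0,1.5,0,34]'
```

```text
clock: 29.58
eef_pos: [614.2, -140.1, 260.1]
tool_rot: [-3.141, -0.0, 1.652]
force: [-0.1, 0.3, -0.7]
width: 42.2
```

```bash
python3 -m jog '[0,0,1.5,0,34,0,0,1.5,0,34,0,0,1.5,0,34]'
```

```text
clock: 29.83
eef_pos: [614.2, -140.1, 258.6]
tool_rot: [-3.141, -0.0, 1.652]
force: [-0.5, 0.9, -0.5]
width: 41.8
```

```bash
python3 -m jog '[0,0,1.5,0,34,0,0,1.5,0,34,0,0,1.5,0,34]'
```

```text
clock: 30.08
eef_pos: [614.2, -140.4, 258.3]
tool_rot: [3.141, -0.0, 1.652]
force: [-2.1, 1.4, 7.3]
width: 42.1
```

```bash
python3 -m jog '[0,0,1.2,0,34,0,0,1.2,0,34,0,0,1.2,0,34]'
```

```text
clock: 30.33
eef_pos: [614.2, -140.5, 258.3]
tool_rot: [3.14, -0.001, 1.652]
force: [-4.4, 2.3, 14.4]
width: 41.9
```

```bash
python3 -m jog '[0,0,-1,0,34,0,0,-1,0,34,0,0,-1,0,45,0,0,-1,0,50,0,0,-1,0,58,0,0,-1,0,68,0,0,-1,0,72,0,0,-1,0,72]'; python3 -m jog '[0,0,-5,0,72,0,0,-20,0,72,0,0,-45,0,72,0,0,-80,0,72,0,0,-105,0,72,0,-30,-120,0,72,0,-60,-120,0,72,0,-100,-120,0,72,0,-140,-120,0,72,60,-160,-120,0,72,100,-160,-120,0,72,140,-160,-120,0,72,140,-160,-120,0,72,140,-160,-120,0,72,140,-160,-120,0,72]';python3 - <<'E'
from h import *
go(0,0,0)
p,d=get_image("scene");cv2.imwrite("pics/s17.png",cv2.resize(p[150:400,220:500],None,fx=2.4,fy=2.4))
p,d=get_image("top");cv2.imwrite("pics/t17.png",cv2.resize(p[140:340,180:470],None,fx=2.7,fy=2.7));np.save("pics/t17.npy",d)
E
```

```text
clock: 31.0
eef_pos: [614.2, -140.1, 256.8]
tool_rot: [-3.141, 0.0, 1.652]
force: [0.9, 0.2, 0.0]
width: 72.0
clock: 32.25
eef_pos: [443.4, -12.8, 377.4]
tool_rot: [3.141, -0.0, 1.655]
force: [0.3, 0.2, -0.3]
width: 71.9
pos [443.4 -12.8 377.4] yaw 94.83 rot [ 3.1409e+00 -1.0000e-04] F [ 0.31  0.24 -0.28] w 71.9 t 32.25
shift [  50.08 -440.77  377.36    0.  ]
```

View pics/s17.png

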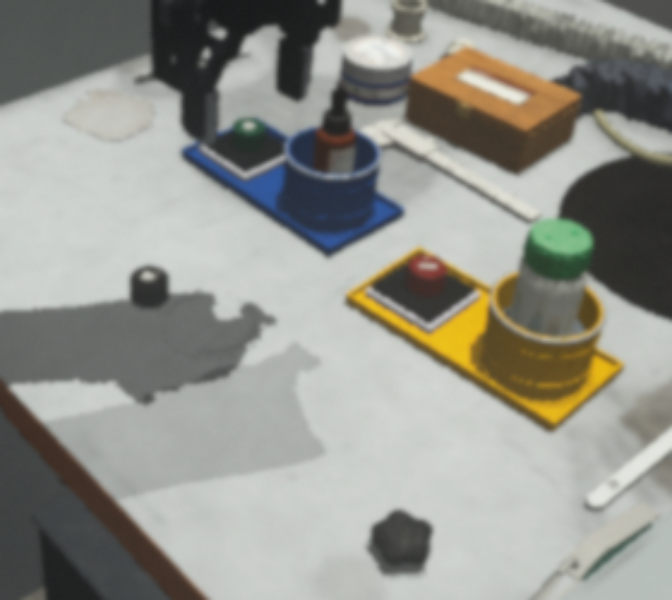

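View pics/t17.png

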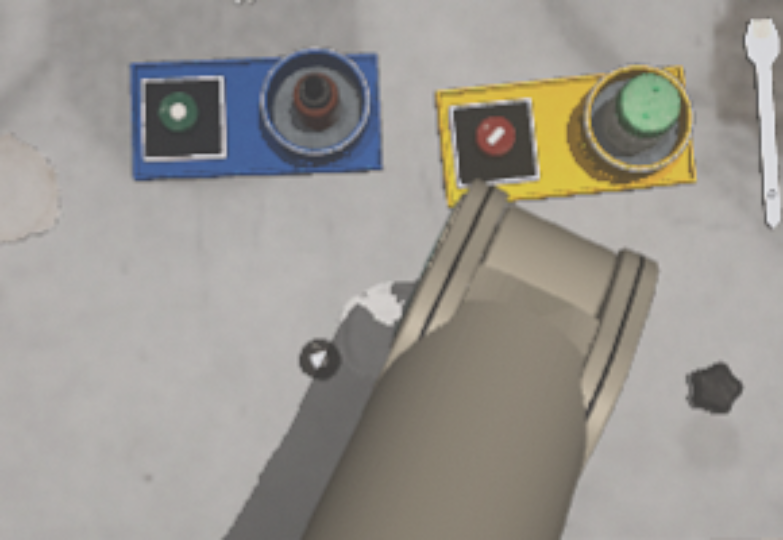

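Run:
```python
from h import *
s,_=get_image("scene");p=cv2.imread("pics/t17.png");d=np.load("pics/t17.npy")
W=full("top",d);W[d==0]=np.nan;v,u=np.mgrid[0:480,0:640]
for nm,(a,b),z0,z1,zt in(("cap",(421,178),105,140,120),("bulb",(296,174),112,140,123),("green",(246,181),28,50,35),("red",(363,190),28,50,35)):
    m=(abs(u-a)<16)&(abs(v-b)<16)&(W[...,2]>z0)&(W[...,2]<z1)
    P=atz("top",np.c_[u[m],v[m]],zt);c=cv2.minEnclosingCircle(P[:,:2].astype(np.float32))
    A=np.c_[W[m][:,:2]-W[m][:,:2].mean(0),np.ones(m.sum())];k=np.linalg.lstsq(A,W[m][:,2],rcond=None)[0]
    print(nm,m.sum(),np.round([*c[0],c[1]],1),"medz",np.median(W[m][:,2]).round(1),"slope",k[:2].round(3))
c=camera_params("scene");R=c["T"][:3,:3];t=c["T"][:3,3]
def pr(P):
    q=((np.array(P,float)-t)@R)*[1,-1,-1]
    return cv2.projectPoints(q.reshape(-1,1,3),np.zeros(3),np.zeros(3),c["K"],c["dist_coeffs"])[0].reshape(-1,2)
a=np.linspace(0,2*np.pi,60);o=np.array([320,150]);im=cv2.resize(s[150:330,320:500],None,fx=3.3,fy=3.3)
for cx,cy,z,r in((616.6,-141.6,62,39),(617,-142,120,21.5),(617,-142,103,21.5),(617,-142,62,22)):
    q=(pr(np.c_[cx+r*np.cos(a),cy+r*np.sin(a),np.full(60,z)])-o)*3.3+1
    cv2.polylines(im,[q.round().astype(int)],True,(255,0,255),1)
cv2.imwrite("pics/s18.png",im)
```

```text
cap 446 [ 614.6 -139.    23.1] medz 119.6 slope [ 0.067 -0.078]
bulb 40 [631.2  92.5   6.5] medz 117.4 slope [0.133 0.018]
green 180 [629.6 196.7  15.6] medz 34.5 slope [-0.019  0.014]
red 175 [608.6 -38.9  15.3] medz 34.5 slope [0.014 0.015]
```

View pics/s18.png

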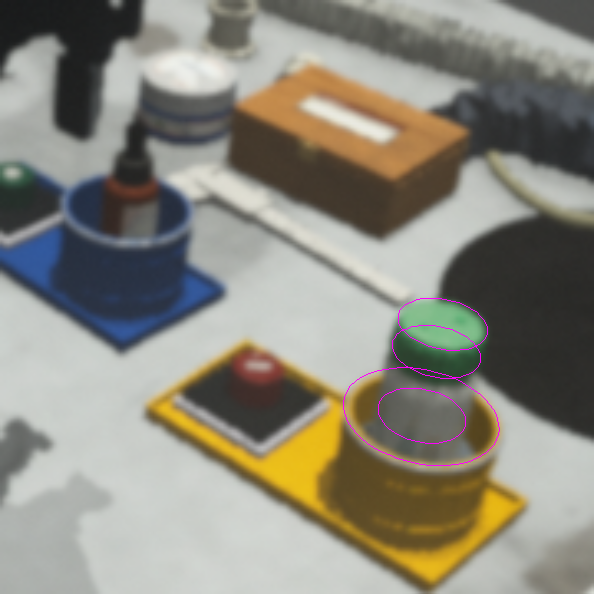

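Both views agree: the bottle is upright, its cap outline fits the prediction for a vertical bottle, and all four parts are within 3 mm of target. Handing in.

```bash
python3 -c "
from cell import *
print(read_state()['qd'].round(3)); print(finish_job())"
```

```text
[ 0.012  0.004 -0.002  0.    -0.003  0.003 -0.002]
the job is handed in; nothing more can be done
None
```

Both kits are made up and I handed the job in at about 32 s, well inside the 96 s limit; no verdict was reported.

**Order and placing:** I laid the green mount on the blue pad, then the red mount on the yellow pad. Only then did I lower the bottles. The dropper bottle was felt standing at about 7 N on packing roughly 21 mm high. The white bottle was felt at about 7 N on packing roughly 34 mm high; one more small step took the force to 14 N. I then eased up 1 mm and let go there.

**Last checks, top camera:**

| Part | Found (x, y) mm | Target (x, y) mm |
|---|---|---|
| Green mount | 629.6, 196.7 | 627.5, 197.9 (blue pad) |
| Red mount | 608.6, −38.9 | 606.4, −38.4 (yellow pad) |
| Dropper bulb | 631.2, 92.5 | 632, 94 (blue tin) |
| White bottle cap | 614.6, −139.0 | 616.6, −141.6 (yellow tin) |

- **Mounts:** both lie flat with the polished face up, tops at about 34.5 mm.
- **Untouched parts:** the black mount and the star knob look to be where they started. I judged that from the pictures and did not measure it again.

**Disagreements:**
- Before lowering, the white bottle hung 3–4 mm to one side of the tool axis; I corrected for this.
- The raw depth gave slopes of about 0.1 on the white cap and 0.13 on the bulb. I put this down to depth noise and few pixels on the bulb. The white bottle's outline in the scene picture fits an upright bottle; the dropper I judged upright by eye only.
- The gripper opening read 2–4 mm less than the true diameters in every grasp.

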